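# Reassemble the hand mill: sleeve, washer, locking collar

## Robot

A 7-joint arm with a two-finger parallel gripper is mounted at the origin on a cart in front of the work surface, level with it; the furniture and walls round the work are solid. World frame = base frame: x ahead of the robot, y to its left, z up, the work surface at z = 0. Lengths are in m, angles in degrees, forces in N, time in s.
With the tool pointing down it reaches from about 0.425 to 0.875 m from the base axis. Payload 4.7 kg.
Tool frame: the origin (TCP) lies at the very end of the fingers, on their centre line; the grasp point (between the pads) lies 19 mm behind it; z points along the fingers, y is the line along which they close (so a half turn about z gives the same grasp; the last joint's range is limited). The gripper opens to 87 mm and grips with 3 to 60 N. Pads are 19 mm wide; open, the fingers measure 117 mm over their backs; the gripper's body (75 mm by 190 mm) begins 51 mm behind the grasp point.
Start: joints at [75.636, 18.392, -4.016, 83.108, 1.295, 78.541, -3.26], TCP at [0.17, -0.627, 0.223] pointing down, gripper open.
Joint ranges: [-163.93, 163.93], [-17.29, 119.83], [-79.2, 71.16], [3.27, 140.29], [-89.18, 269.18], [5.43, 117.66], [-154.24, 154.24]. Speed limits (degrees/s): [147.25, 147.25, 180, 180, 180, 180, 180].

## Interface

Orientations are given as [roll, pitch, yaw] about the fixed x, y, z axes, in that order (R = Rz(yaw) Ry(pitch) Rx(roll)).
In Python, from cell import telemetry, cams, env gives the robot as it stands.
- The arm moves only by the tool arm_command, never from a script. Its argument "series" is text: rows parted by semicolons, each of 5 numbers parted by spaces: the shift along the tool's x, y, z in mm, then the turn about the tool's z in rad, then the closure in counts, from 0 (fully open) to 255 (shut). A call has 1 to 20 rows; each row shifts and turns the commanded pose from where the row before left it, along the tool's axes as they then stand; what a row does not reach is not made up. A row lasts 1/12 s, in which the tool goes at most 41.7 mm and 7.16 degrees, less where a joint would pass 70% of its speed; a pose out of reach is approached as far as the arm can. A call is refused whole if a number of a shift passes 41.7 or a number of a turn 0.125, either way. A call with a gripper value outside its range is refused whole. The fingers move at their own pace and stop on an object; "squeeze" is the grip in N (left out, the last holds). Time passes only in rows, so rows that do not move let the fingers close. It gives the time, the measured TCP pose, the force, the opening and the grip force at its end, in the units of the state.
- telemetry.get_obs(): the state, without advancing time (a new reading comes with each control period).
- cams.read_camera(name): name is "scene" or "side" or "wrist"; returns the picture (400x640x3 uint8, blue, green, red); there is no depth.
- cams.calibration(name): a dict with "K" (3x3 intrinsics, pixels), "origin" and "rotation" of the camera in the world; the wrist camera has in their place "hand_eye" (4x4, takes a point from camera to tool coordinates, whose origin is the TCP and whose axes are the flange's). Camera axes: x right, y down, z forward; pixel columns grow to the right and rows downward; lengths in m; the calibration is good to about 2 mm. The wrist camera is an equidistant fisheye: a pixel r from the principal point sees the ray r / f radians off the axis. A picture is of the moment at which its call begins: read the wrist's pose just before it. calibration takes no time and is no camera call.
- env.sign_off(): hands the job in; it is judged then, once.
The state is a dict: "time_s": time; "qpos": joint angles; "joint_velocities": joint speeds; "effort": joint torques, N m; "tool_pos": TCP position; "tool_rot": TCP orientation; "force": force on the tool from outside, world axes, zero at the start; "wrist_torque": the same for the moment, N m; "grip_width": finger opening in m; "grasp_force": force on a finger pad.
Only numpy, scipy, OpenCV 4.12 (cv2) and the standard library are available. Lean on these libraries where they do the work, as an engineer would, in place of code of your own. Each camera call takes 0.05 s, during which the arm holds its last target. There are 200 camera calls.

## Task

Put the washed hand mill back together: onto the upright shaft in the mill first lower the narrow, tall steel sleeve, then the wide, flat steel washer, then the locking collar. The collar's slot has to be worked over the crossbar on the shaft's head by feel; then push the collar down against the spring and turn it under the crossbar so that it stays locked down when you let go. Be gentle: never force a part that is resting on the crossbar (no more than 40 N on the mill), and leave the jars, the shaker and the garlic where they are.

Things in the scene. Friction and masses are not known exactly. Their poses are not given: they have to be found in the camera images.
- seat (a point): Mill: point on its vertical axis, level with the top of the seat at rest. z up, x away from the drawer front. Fixed: a 120 x 120 mm wooden plinth, top 24 mm above the worktop; on it a steel barrel 72 mm across that ends 10 mm below this point; in that the seat, a sprung steel disc 54 mm across. Through it stands the shaft, 28 mm across up to 28 mm above this point, then a 9 mm neck.
- head (a point): Middle of the shaft's head, on the mill's axis 42 mm above the seat point; axes as the mill's. The head is a steel crossbar 28 mm long, 7 mm wide, 6 mm thick, from 39 to 45 mm above the seat point. The bar's direction is not measured: it lies level, anywhere within 1.0 rad either side of this x axis. The shaft is very stiff to turn and counts as fixed.
- mill_seat (a joint): How far the mill's sprung seat is pushed down, m: 0 at rest, firm stop at 0.0085. It begins to sink at about 5 N (the parts' own weight counts) and sinks about 1 mm for each further 0.9 N.
- sleeve_mid (a point): Centre (half-way up) of the loose spacer sleeve: plain steel ring, outside diameter 46 mm, bore 33 mm, 25 mm tall, 80 g, standing on the worktop, z axis along its bore. Goes on first and rests on the seat.
- washer_mid (a point): Centre (half-way up) of the loose washer: plain steel ring, outside diameter 60 mm, bore 33 mm, 12 mm thick, 70 g, lying flat on the worktop, z axis along its bore. Goes on second and rests on the sleeve.
- collar_mid (a point): Centre (half-way up) of the loose locking collar: aluminium, finely ribbed, 56 mm across, 24 mm tall, about 100 g, right way up on the worktop. Its underside is a floor 8 mm thick with a through slot 12 mm wide and 34 mm long; above the floor is an open round recess 34 mm across. x axis along the slot, z up. Floor resting on the bar: this point 57 mm above the seat point.
- collar_floor (a point): Centre of the collar's underside. Slot within about 0.15 rad of the bar: the collar drops past it onto the washer, this point 37 mm above the seat point. Pushed 6 mm further down on the spring (about 9 N) the floor clears the bar and can turn either way; turned 0.7 rad or more from the bar it stays locked, held up against the bar, this point 31 mm above the seat point. Unlocked, it springs back.
- honey: Honey jar with a red lid, 62 mm wide, 86 mm tall, standing loose on the worktop; origin at the centre of its underside. To be left alone.
- salt: Salt shaker with a grey cap, 44 mm wide, 90 mm tall, standing loose on the worktop; origin at the centre of its underside. To be left alone.
- spice: Spice jar with a green cap, 46 mm wide, 106 mm tall, standing loose on the worktop; origin at the centre of its underside. To be left alone.
- garlic_bulb: Garlic bulb, 53 mm wide and tall, standing loose on the worktop; origin at the centre of its underside. To be left alone.
Not all that is in view belongs to the job. What is shaped like the part that bears seat but purple is not meant. Leave any purple look-alike of the part that bears sleeve_mid alone.

How it is judged:
By the outcome, as a careful person would: the job done as asked, in the order asked, and still so for the second after the job is handed in, with the robot touching nothing.
It also fails if it takes over 72 s, if anything falls off the work surface, if the arm or the gripper's body presses on something with over 40 N, if the wrist force passes 120 N, or if a joint passes its speed limit or range.

## Working session

There is one attempt and no reset: what is moved stays moved. The work goes in short steps, Python scripts to look and compute and a tool call to move; the robot and the scene stay as the last step left them, time stands still between calls to the robot, and variables do not carry over. Pictures are saved under pics/ and viewed, at most 11 in all, crops included, and the job is handed in when it is done.

Besides the shell and the picture viewer there is one more tool, called by a JSON object that holds its "method" and its "body". arm_command: Moves the arm, as the interface text tells. Its arguments: {"type":"object","properties":{"series":{"type":"string"},"squeeze":{"type":"number"}},"required":["series"]}

```bash
ls; mkdir -p pics; python3 - <<'E'
from cell import telemetry, cams, env
import cv2,numpy as np
print(telemetry.get_obs())
for n in("scene","side","wrist"):
    im=cams.read_camera(n); cv2.imwrite(f"pics/{n}0.png",im)
    c=cams.calibration(n); print(n,c)
E
```

```text
pics
{'time_s': 0.0, 'qpos': array([75.63761539, 18.43648878, -4.01543739, 83.17410361,  1.29550541,
       78.53928851, -3.25857027]), 'joint_velocities': array([-0.05721393, -0.04449618,  0.04928958,  0.04468516, -0.00346686,
        0.02892407,  0.02953992]), 'effort': array([-3.05278872e-04, -4.91292679e+01, -4.04075012e-01, -3.12527347e+01,
       -6.39960472e-02,  4.39003017e-02,  1.99450155e-04]), 'tool_pos': array([ 0.16990405, -0.62684518,  0.22149762]), 'tool_rot': array([-1.79895386e+02,  6.19411338e-03,  1.51735634e+01]), 'force': array([-0.00049523, -0.42653293,  0.12440713]), 'wrist_torque': array([ 0.00653472,  0.00701939, -0.001048  ]), 'grasp_force': 0.0, 'grip_width': 0.08708015889297271}
scene {'K': array([[403.89783072,   0.        , 326.96383907],
       [  0.        , 403.89783072, 199.01333457],
       [  0.        ,   0.        ,   1.        ]]), 'origin': array([-0.32103257,  0.83944633,  0.67236944]), 'rotation': array([-116.80098439,   -1.45773217, -132.89849564])}
side {'K': array([[457.77510642,   0.        , 312.83651766],
       [  0.        , 457.77510642, 200.74812292],
       [  0.        ,   0.        ,   1.        ]]), 'origin': array([-0.20140635,  0.30522935,  1.23293081]), 'rotation': array([-147.04396646,    0.85278732, -110.96637414])}
wrist {'K': array([[309.70691629,   0.        , 321.75626396],
       [  0.        , 309.70691629, 197.3167872 ],
       [  0.        ,   0.        ,   1.        ]]), 'hand_eye': array([[ 5.83687811e-04, -9.70112099e-01, -2.42656496e-01,
         6.57803802e-02],
       [ 9.99999827e-01,  5.83771622e-04,  7.15571046e-05,
        -8.01233523e-04],
       [ 7.22375637e-05, -2.42656496e-01,  9.70112272e-01,
        -1.62850996e-01],
       [ 0.00000000e+00,  0.00000000e+00,  0.00000000e+00,
         1.00000000e+00]])}
```

```bash
python3 -c "
import cv2,numpy as np
a=[cv2.imread(f'pics/{n}0.png') for n in('scene','side')]
cv2.imwrite('pics/m.png',cv2.resize(np.vstack(a),(480,600)))"
```

```text
(no output)
```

View pics/side0.png

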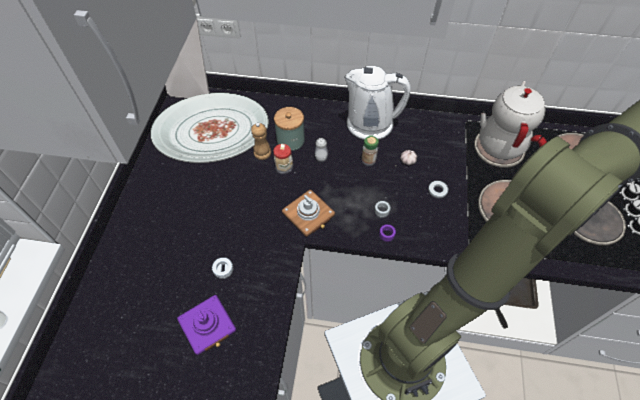

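View pics/scene0.png

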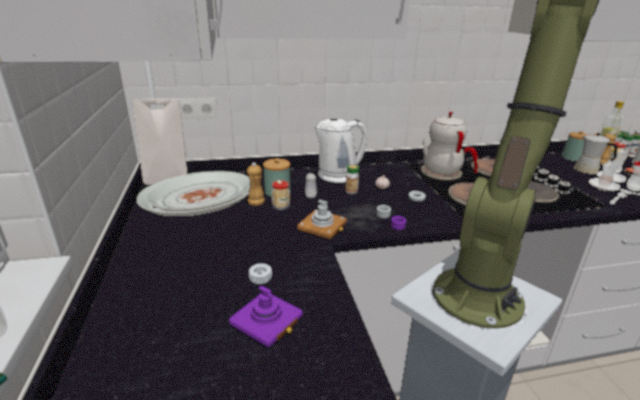

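The side view shows the wooden mill at (308,210), sleeve (382,209), purple sleeve (388,232), washer (438,189), collar (222,268), and the purple mill (206,323). In the scene view: mill (322,218), sleeve (384,211), washer (417,196), collar (260,273).

```bash
cat > h.py <<'E'
from cell import telemetry, cams, env
import cv2,numpy as np
from scipy.spatial.transform import Rotation as R
def ray(n,uv):
    c=cams.calibration(n);d=np.linalg.solve(c["K"],[*uv,1.])
    return c["origin"],R.from_euler('xyz',c["rotation"],degrees=True).apply(d)
def at(n,uv,z):
    o,d=ray(n,uv);return o+d*(z-o[2])/d[2]
def pose():
    s=telemetry.get_obs();return s["tool_pos"],R.from_euler('xyz',s["tool_rot"],degrees=True)
def wray(uv,p):
    c=cams.calibration("wrist");K=c["K"];v=(np.array(uv)-K[:2,2])/K[0,0];t=np.hypot(*v)
    d=np.r_[v/t*np.sin(t),np.cos(t)] if t>0 else np.array([0,0,1.])
    H=c["hand_eye"];return p[0]+p[1].apply(H[:3,3]),p[1].apply(H[:3,:3]@d)
def wat(uv,z,p):
    o,d=wray(uv,p);return o+d*(z-o[2])/d[2]
def wproj(X,p):
    c=cams.calibration("wrist");H=c["hand_eye"];K=c["K"]
    q=H[:3,:3].T@(p[1].inv().apply(np.array(X)-p[0])-H[:3,3]);t=np.arctan2(np.hypot(q[0],q[1]),q[2])
    return K[:2,2]+K[0,0]*t*q[:2]/np.hypot(q[0],q[1])
def go(x,y,p=None):
    p=p or pose(); return p[1].inv().apply([x-p[0][0],y-p[0][1],0])*1000
E
python3 - <<'E'
from h import *
for k,a,b,z in(("sleeve",(382,209),(384,211),.0125),("washer",(438,189),(417,196),.006),("collar",(222,268),(260,273),.012),("mill",(308,211),(321,219),.04),("psleeve",(388,232),(399,222),.0125),("honey lid",(282,148),(280,184),.086),("salt",(321,141),(310,176),.09),("garlic",(408,157),(382,182),.025),("spice",(370,140),(352,167),.106)):
    print(k,at("side",a,z).round(3),at("scene",b,z).round(3))
a=[cv2.imread(f'pics/{n}0.png') for n in('scene','side')]
A=cv2.resize(a[1][180:240,270:350],(480,360),interpolation=cv2.INTER_CUBIC)
B=cv2.resize(a[0][190:240,285:360],(480,320)[:2],interpolation=cv2.INTER_CUBIC)
C=cv2.resize(a[1][250:290,195:250],(300,218),interpolation=cv2.INTER_CUBIC)
D=np.zeros((600,800,3),np.uint8);D[:360,:480]=A;D[360:600,:480]=B[:240];D[:218,490:790]=C
W=cv2.imread('pics/wrist0.png');D[230:430,480:800]=cv2.resize(W,(320,200))
cv2.imwrite('pics/z.png',D)
E
```

```text
sleeve [ 0.436 -0.152  0.012] [ 0.431 -0.151  0.012]
washer [ 0.442 -0.355  0.006] [ 0.434 -0.348  0.006]
collar [0.423 0.369 0.012] [0.422 0.368 0.012]
mill [0.498 0.072 0.04 ] [0.495 0.085 0.04 ]
psleeve [ 0.355 -0.133  0.012] [ 0.349 -0.13   0.012]
honey lid [0.725 0.075 0.086] [0.708 0.084 0.086]
salt [ 0.703 -0.052  0.09 ] [ 0.687 -0.035  0.09 ]
garlic [ 0.582 -0.316  0.025] [ 0.576 -0.311  0.025]
spice [ 0.636 -0.194  0.106] [ 0.624 -0.185  0.106]
```

View pics/z.png

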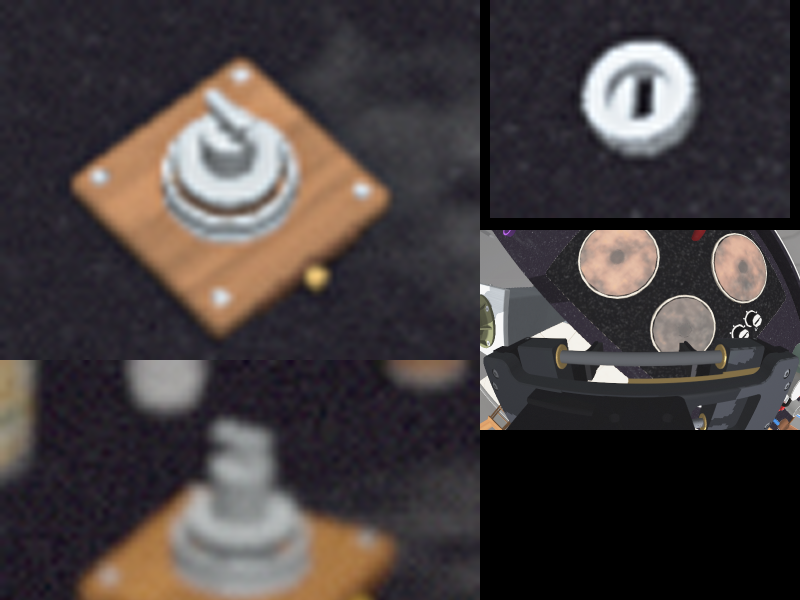

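The crops show the wooden plinth with its brass drawer knob at the lower right, so mill x points to the upper left. The crossbar runs from side pixel (304.5,196) to (312,203). The collar slot is upright in the image.

```bash
python3 - <<'E'
from h import *
C=[at("side",u,.024) for u in((310,189.7),(282,210.8),(307,235),(335,212.8))]
print(np.round(C,3),np.mean(C,0))
x=(C[0]+C[1]-C[2]-C[3])[:2];print("mill x yaw",np.degrees(np.arctan2(x[1],x[0])))
o1,d1=ray("side",(308,199.5));o2,d2=ray("scene",(322.5,201.2))
t=np.linalg.lstsq(np.c_[d1,-d2],o2-o1,rcond=None)[0];print("head",o1+t[0]*d1,o2+t[1]*d2)
z=.1
a,b=at("side",(304.5,195.8),z),at("side",(311.7,203.3),z);print("bar",a,b,np.degrees(np.arctan2(*(a-b)[1::-1])))
# slot of collar
a=at("side",(195+642.-490-0,0),0) if 0 else None
s=55/300
p=lambda u,v:(195+(u-490)*s,250+v*s)
a,b=at("side",p(646,78),.004),at("side",p(641,118),.004);print("slot",np.degrees(np.arctan2(*(a-b)[1::-1])))
P=pose();print("sleeve shift",go(.434,-.151,P),"washer",go(.438,-.351,P))
E
```

```text
[[ 0.58   0.035  0.024]
 [ 0.537  0.144  0.024]
 [ 0.429  0.102  0.024]
 [ 0.47  -0.006  0.024]] [0.50409101 0.06858565 0.024     ]
mill x yaw 20.997795213271218
head [0.50439981 0.06835335 0.09276512] [0.50630699 0.06973083 0.09365956]
bar [0.51602317 0.07490839 0.1       ] [0.48344984 0.06443599 0.1       ] 17.822718010792315
slot -21.442497908102656
sleeve shift [ 379.40564612 -390.22280452    0.56247344] washer [ 3.30912213e+02 -1.96149872e+02  2.73298486e-01]
```

{"method": "arm_command", "body": {"series": "27 -28 3.5 0 0;27 -28 3.5 0 0;27 -28 3.5 0 0;27 -28 3.5 0 0;27 -28 3.5 0 0;27 -28 3.5 0 0;27 -28 3.5 0 0;27 -28 3.5 0 0;27 -28 3.5 0 0;27 -28 3.5 0 0;27 -28 3.5 0 0;27 -28 3.5 0 0;27 -28 3.5 0 0;27 -26 3.5 0 0;0 0 0 0 0;0 0 0 0 0", "squeeze": 20}}

```text
time_s: 1.48
tool_pos: [0.4334, -0.1499, 0.1733]
tool_rot: [-180.0, 0.0, 15.5]
force: [-0.3, -0.8, 0.3]
grip_width: 0.087
grasp_force: 0.0
```

```bash
python3 - <<'E'
from h import *
P=pose();print(P[0],P[1].as_euler('xyz',degrees=True),telemetry.get_obs()["qpos"])
im=cams.read_camera("wrist");cv2.imwrite("pics/w1.png",im)
print("pred sleeve",wproj((.434,-.151,.0125),P),"washer",wproj((.438,-.351,.006),P),"mill head",wproj((.504,.0685,.093),P))
E
```

```text
[ 0.4334084  -0.14988739  0.17332961] [-1.79993458e+02  2.85796682e-02  1.54820870e+01] [ 48.07002449  -2.25953279 -31.30630032 111.89289755  -1.23830956
  70.06987504 -57.31167899]
pred sleeve [323.66400623 183.17843559] washer [480.06645085 222.7944774 ] mill head [113.01145135  68.31609689]
```

View pics/w1.png

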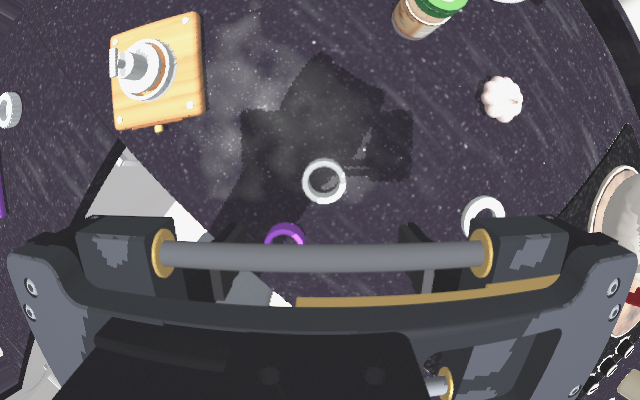

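The wrist view shows the sleeve rim centred at (324,180), the washer at (484,217) half hidden by the gripper, the purple sleeve at (285,238), and the mill at upper left.

```bash
python3 - <<'E'
from h import *
P=pose();im=cv2.imread("pics/w1.png")
for k,uv,z in(("sleeve",(324,180.5),.025),("psl",(285,243),.02),("washer",(484,217.5),.012)):
    X=wat(uv,z,P);print(k,X.round(4),go(*X[:2],P).round(1))
E
```

```text
sleeve [ 0.4384 -0.1518  0.025 ] [ 5.5  1.5 -0. ]
psl [ 0.3585 -0.1292  0.02  ] [-65.6 -41.4   0. ]
washer [ 0.4452 -0.3518  0.012 ] [-4.060e+01  1.962e+02  1.000e-01]
```

{"method": "arm_command", "body": {"series": "5 1 20 0 0;0 0 35 0 0;0 0 35 0 0;0 0 35 0 0;0 0 25 0 0;0 0 12 0 0;0 0 6 0 0;0 0 0 0 0;0 0 0 0 200;0 0 0 0 200;0 0 0 0 200;0 0 0 0 200;0 0 0 0 200;0 0 0 0 200;0 0 0 0 200", "squeeze": 20}}

```text
time_s: 2.78
tool_pos: [0.4381, -0.1518, 0.0058]
tool_rot: [180.0, -0.0, 15.2]
force: [-0.7, 0.3, -1.3]
grip_width: 0.048
grasp_force: 0.0
```

```bash
python3 - <<'E'
from h import *
P=pose();print(P[0],telemetry.get_obs()["grip_width"])
im=cams.read_camera("wrist");cv2.imwrite("pics/w2.png",im)
print("pred rim",wproj((P[0]+[0,0,.021]),P),"mill",wproj((.504,.0685,.093),P))
E
```

```text
[ 0.43807721 -0.15176857  0.00577453] 0.04797783380277748
pred rim [323.31382348 255.87447875] mill [-52.72944225  58.02677383]
```

View pics/w2.png

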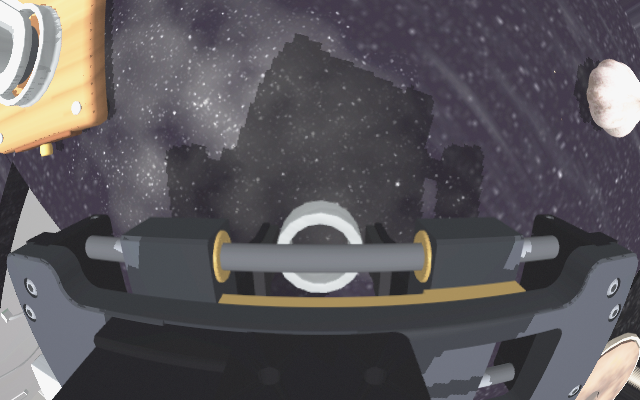

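{"method": "arm_command", "body": {"series": "0 0 0 0 220;0 0 0 0 220;0 0 0 0 220;0 0 -20 0 220;0 0 -40 0 220;5 -15 -40 0 220;10 -25 -40 0 220;12 -30 -40 0 220;12 -30 -15 0 220;12 -30 0 0 220;12 -30 0 0 220;12 -25 0 0 220;10 -10 0 0 220;0 0 0 0 220;0 0 0 0 220", "squeeze": 20}}

```text
time_s: 4.08
tool_pos: [0.4675, 0.0488, 0.1859]
tool_rot: [-180.0, 0.0, 15.3]
force: [0.2, -1.7, -1.9]
grip_width: 0.0454
grasp_force: 20.0
```

```bash
python3 - <<'E'
from h import *
P=pose();print(P[0],telemetry.get_obs()["grip_width"],telemetry.get_obs()["grasp_force"])
im=cams.read_camera("wrist");cv2.imwrite("pics/w3.png",im)
u=wproj((.504,.0685,.093),P);print("mill",u,"TCP rim pred",wproj(P[0]+[0,0,.019],P))
x,y=int(u[0]),int(u[1]);print(x,y)
A=cv2.resize(im[max(0,y-80):y+80,x-100:x+100],(600,480) if y>=80 else (600,int((y+80)*3)),interpolation=cv2.INTER_CUBIC)
B=im[190:310,240:440]
D=np.zeros((600,800,3),np.uint8);D[:A.shape[0],:600]=A;D[480:600,600:800]=B;cv2.imwrite("pics/w3c.png",D)
E
```

```text
[0.46752371 0.04881524 0.18589875] 0.045424939396397065 19.999647312797606
mill [311.39612268 151.99399349] TCP rim pred [323.27400097 254.26160191]
311 151
```

View pics/w3c.png

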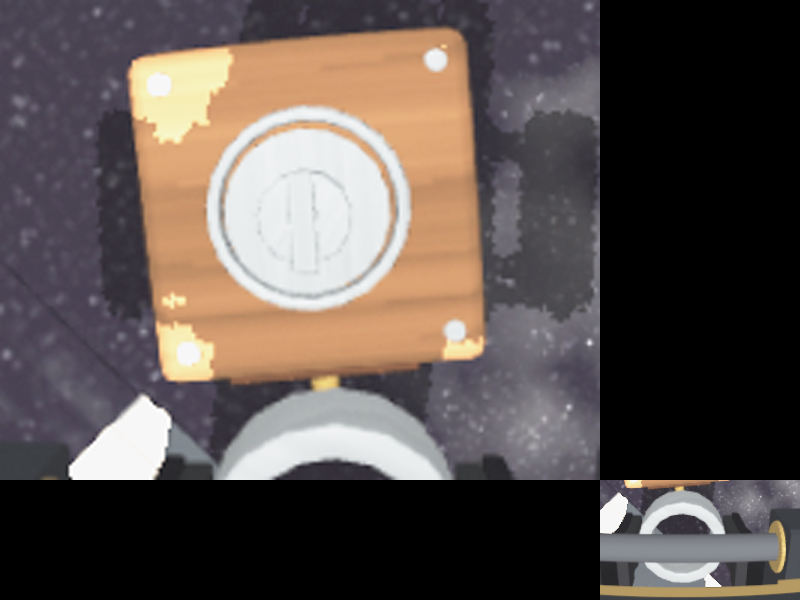

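The enlarged view shows the crossbar from (311.7,127) to (313.3,162) in full-picture pixels, and the barrel and seat centre at (313.7,140.3). The held sleeve's rim is centred at about (322.5,251).

```bash
python3 - <<'E'
from h import *
P=pose();print(P[0],P[1].as_euler('xyz',degrees=True))
print("ring",wat((322.5,251),P[0][2]+.019,P)-P[0])
for z in(.049,.051,.053):print("seat",wat((313.7,140.3),z,P))
for z in(.093,.096):
  a,b=wat((311.7,127),z,P),wat((313.3,162),z,P);print("head",z,(a+b)/2,np.linalg.norm(a-b),"yaw",np.degrees(np.arctan2(*(a-b)[1::-1])))
C=[wat((211+u/3,71+v/3),.024,P) for u,v in((130,60),(465,30),(484,358),(163,381))]
print("plinth",np.mean(C,0)); x=(C[0]+C[1]-C[2]-C[3]);print(np.degrees(np.arctan2(x[1],x[0])),[np.linalg.norm(C[i]-C[i-1]) for i in range(4)])
c=wat((322.5,251),P[0][2]+.019,P);h=wat((313.2,143.5),.08,P);print("ring->mill tool shift",P[1].inv().apply(h-c)*1000)
E
```

```text
[0.46734378 0.04767298 0.18577455] [1.79987977e+02 7.15442739e-02 1.51556637e+01]
ring [0.00166419 0.00086533 0.019     ]
seat [0.51078223 0.06829291 0.049     ]
seat [0.51091597 0.06827578 0.051     ]
seat [0.51104971 0.06825865 0.053     ]
head 0.093 [0.51004384 0.06795715 0.093     ] 0.02911487186556085 yaw 17.56186801302857
head 0.096 [0.51028766 0.06793098 0.096     ] 0.02877307327172162 yaw 17.56186801302862
plinth [0.50949017 0.06806929 0.024     ]
19.584729236907243 [np.float64(0.11605143845251588), np.float64(0.11705346902231976), np.float64(0.11713973368691882), np.float64(0.11683637494857357)]
ring->mill tool shift [ 44.78638572  -7.81427367 124.71708514]
```

{"method": "arm_command", "body": {"series": "20 -4 0 0 220;24.5 -4 0 0 220;0 0 25 0 220;0 0 25 0 220;0 0 20 0 220;0 0 8 0 220;0 0 0 0 220;0 0 3 0 220;0 0 3 0 220;0 0 3 0 220;0 0 0 0 220"}}

```text
time_s: 5.05
tool_pos: [0.5089, 0.0677, 0.0996]
tool_rot: [180.0, -0.0, 15.2]
force: [0.8, 0.3, -0.7]
grip_width: 0.045
grasp_force: 20.0
```

{"method": "arm_command", "body": {"series": "0 0 3 0 220;0 0 3 0 220;0 0 3 0 220;0 0 3 0 220;0 0 0 0 220"}}

```text
time_s: 5.47
tool_pos: [0.5084, 0.0679, 0.0866]
tool_rot: [-180.0, 0.0, 15.2]
force: [0.5, 0.5, -0.5]
grip_width: 0.0453
grasp_force: 20.0
```

Past the bar freely (bottom ≈ 0.082). Next comes the shaft shoulder at ≈ 0.079.

{"method": "arm_command", "body": {"series": "0 0 3 0 220;0 0 3 0 220;0 0 3 0 220;0 0 3 0 220;0 0 0 0 220"}}

```text
time_s: 5.88
tool_pos: [0.5084, 0.0679, 0.0746]
tool_rot: [-180.0, 0.0, 15.2]
force: [0.9, 0.4, -1.2]
grip_width: 0.045
grasp_force: 20.0
```

{"method": "arm_command", "body": {"series": "0 0 4 0 220;0 0 4 0 220;0 0 3 0 220;0 0 2 0 220;0 0 0 0 220"}}

```text
time_s: 6.3
tool_pos: [0.5083, 0.0679, 0.0617]
tool_rot: [-180.0, 0.0, 15.2]
force: [0.6, 1.3, -0.9]
grip_width: 0.0449
grasp_force: 20.0
```

{"method": "arm_command", "body": {"series": "0 0 1.5 0 220;0 0 1.5 0 220;0 0 1.5 0 220;0 0 1.5 0 220;0 0 0 0 220"}}

```text
time_s: 6.72
tool_pos: [0.5084, 0.0678, 0.0559]
tool_rot: [-180.0, 0.0, 15.2]
force: [-0.3, -1.1, -1.0]
grip_width: 0.045
grasp_force: 20.0
```

{"method": "arm_command", "body": {"series": "0 0 1 0 220;0 0 1 0 220;0 0 1 0 220;0 0 0 0 220"}}

```text
time_s: 7.05
tool_pos: [0.5086, 0.0679, 0.0536]
tool_rot: [180.0, 0.0, 15.2]
force: [-2.6, -0.3, 6.3]
grip_width: 0.045
grasp_force: 20.0
```

{"method": "arm_command", "body": {"series": "0 0 0 0 130;0 0 0 0 100;0 0 0 0 60;0 0 0 0 0;0 0 0 0 0;0 0 0 0 0;0 0 -15 0 0;0 0 -40 0 0;0 0 -40 0 0;-11 20 -30 0 0;-16 36 0 0 0;-16 36 0 0 0;-16 37 0 0 0;-16 37 0 0 0;-16 37 0 0 0;-16 37 0 0 0;-16 37 0 0 0;-16 37 0 0 0;-16 37 0 0 0;-16 38 0 0 0"}}

```text
time_s: 8.72
tool_pos: [0.4448, -0.3541, 0.1782]
tool_rot: [180.0, 0.0, 15.2]
force: [1.4, 0.8, -0.2]
grip_width: 0.0869
grasp_force: 0.0
```

{"method": "arm_command", "body": {"series": "0 0 0 0 0;0 0 0 0 0"}}

```text
time_s: 8.88
tool_pos: [0.4438, -0.3552, 0.1775]
tool_rot: [-180.0, 0.0, 14.8]
force: [0.4, 0.8, -0.6]
grip_width: 0.0869
grasp_force: 0.0
```

```bash
python3 - <<'E'
from h import *
P=pose();print(P[0],P[1].as_euler('xyz',degrees=True))
im=cams.read_camera("wrist");cv2.imwrite("pics/w4.png",im)
s=cams.read_camera("side")
u=wproj((.445,-.352,.012),P);x,y=map(int,u);x0,y0=max(x-80,0),max(y-80,0);print(u,x0,y0)
D=np.zeros((480,780,3),np.uint8);A=cv2.resize(im[y0:y0+160,x0:x0+160],(480,480),interpolation=cv2.INTER_CUBIC)
D[:,:480]=A;D[:300,480:]=cv2.resize(s[180:240,278:338],(300,300),interpolation=cv2.INTER_CUBIC);cv2.imwrite("pics/w4c.png",D)
E
```

```text
[ 0.44380887 -0.35524627  0.17747223] [-1.79953629e+02  3.25142858e-02  1.48361484e+01]
[319.98517352 180.75998027] 239 100
```

View pics/w4c.png

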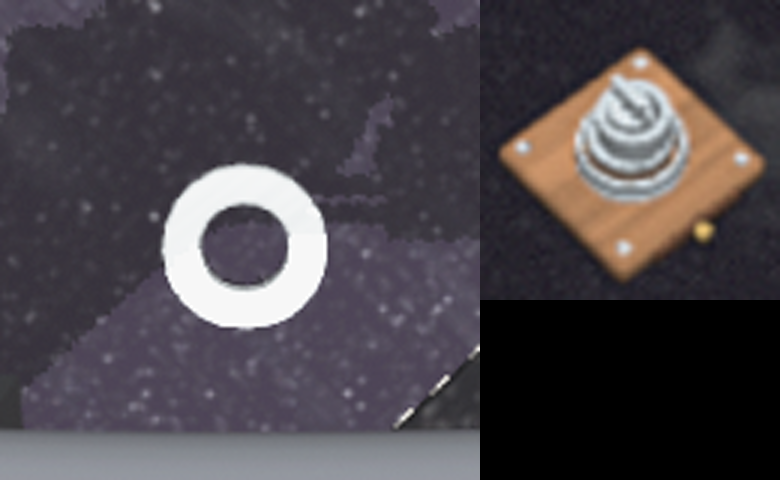

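The sleeve sits on the seat with the bar free above it. The washer is centred at wrist pixel (320.8,182).

```bash
python3 - <<'E'
from h import *
P=pose();X=wat((320.8,182),.012,P);print(X,go(*X[:2],P))
E
```

```text
[ 0.44581674 -0.34919596  0.012     ] [ 0.66654661 -2.01687602  0.00256788]
```

```bash
python3 - <<'E'
from h import *
for i in range(3):
    P=pose();im=cams.read_camera("wrist")[120:250,260:390]
    m=(im.min(2)>190).astype(np.uint8);n,l,st,c=cv2.connectedComponentsWithStats(m);k=1+st[1:,4].argmax()
    x,y,w,h=st[k,:4];uv=(260+x+w/2-.5,120+y+h/2-.5);X=wat(uv,.012,P);print(P[0],uv,w,h,X,go(*X[:2],P))
E
```

```text
[ 0.44570253 -0.35131705  0.17793646] (np.float64(323.0), np.float64(184.5)) 55 54 [ 0.44377934 -0.35222038  0.012     ] [-2.09279390e+00  3.67271881e-01 -1.02614600e-03]
[ 0.44603857 -0.3507204   0.17815187] (np.float64(324.0), np.float64(185.0)) 55 55 [ 0.44385023 -0.35290744  0.012     ] [-2.68756624e+00  1.53263457e+00 -1.87732915e-03]
[ 0.44617447 -0.3505412   0.17831154] (np.float64(324.0), np.float64(185.5)) 55 54 [ 0.44343242 -0.35295687  0.012     ] [-3.28301211e+00  1.60504249e+00 -1.28192290e-03]
```

{"method": "arm_command", "body": {"series": "-1.7 1.6 15 0 0;0 0 35 0 0;0 0 35 0 0;0 0 35 0 0;0 0 30 0 0;0 0 15 0 0;0 0 7 0 0;0 0 3 0 0;0 0 0 0 200;0 0 0 0 200;0 0 0 0 200;0 0 0 0 200;0 0 0 0 200;0 0 0 0 200;0 0 0 0 200;0 0 0 0 200", "squeeze": 20}}

```text
time_s: 10.47
tool_pos: [0.4447, -0.3547, 0.0042]
tool_rot: [179.9, -0.0, 15.2]
force: [-1.2, 1.3, 5.9]
grip_width: 0.0595
grasp_force: 20.0
```

{"method": "arm_command", "body": {"series": "0 0 -10 0 200;0 0 -30 0 200;0 0 -40 0 200;8 -15 -40 0 200;16 -36 -40 0 200;16 -36 -5 0 200;16 -37 0 0 200;16 -37 0 0 200;16 -37 0 0 200;16 -37 0 0 200;16 -37 0 0 200;16 -37 0 0 200;16 -37 0 0 200;16 -37 0 0 200;10 -22 0 0 200;4 -7 0 0 200;0 0 0 0 200;0 0 0 0 200;0 0 0 0 200"}}

```text
time_s: 12.05
tool_pos: [0.5102, 0.0779, 0.156]
tool_rot: [179.9, 0.1, 15.0]
force: [-0.9, -0.4, -1.5]
grip_width: 0.0594
grasp_force: 20.0
```

```bash
python3 - <<'E'
from h import *
P=pose();im=cams.read_camera("wrist");cv2.imwrite("pics/w5.png",im)
print(P[0],telemetry.get_obs()["grip_width"])
r=P[0]+[0,0,.0085];print("ring pred top",wproj(r,P))
for dz in(.006,.0085,.01):
  for a in(0,):
    pts=[wproj(P[0]+P[1].apply([.03*np.cos(t),.03*np.sin(t),-dz]),P) for t in np.arange(4)*np.pi/2];print(dz,np.round(pts,1).tolist())
cv2.imwrite("pics/w5c.png",cv2.resize(im[150:310,220:420],(800,600) if 0 else (750,600),interpolation=cv2.INTER_CUBIC))
E
```

```text
[0.51019137 0.07790631 0.15604069] 0.059664345428136874
ring pred top [323.20225796 246.18456446]
0.006 [[323.3, 190.9], [377.4, 243.9], [323.0, 291.2], [268.8, 243.9]]
0.0085 [[323.3, 191.9], [378.2, 245.7], [323.1, 293.4], [268.1, 245.7]]
0.01 [[323.3, 192.6], [378.6, 246.7], [323.1, 294.8], [267.7, 246.7]]
```

View pics/w5c.png

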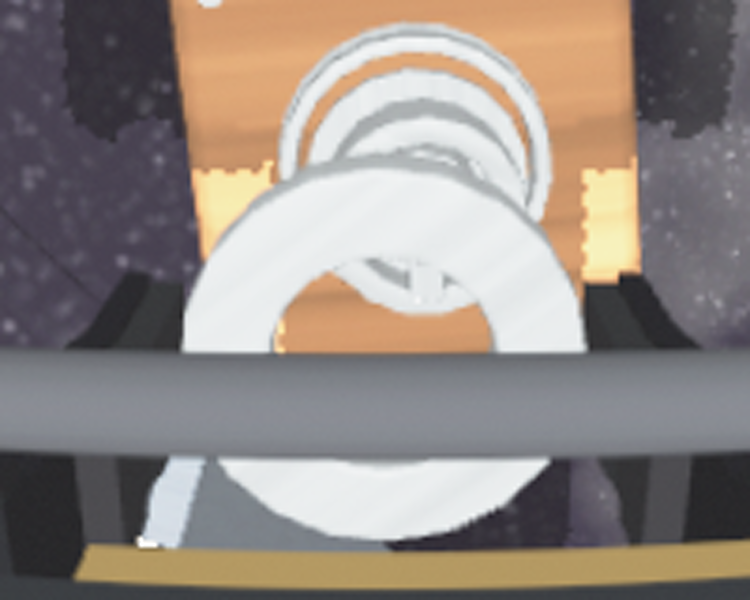

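{"method": "arm_command", "body": {"series": "-2 10 15 0 200;0 0 15 0 200;0 0 15 0 200;0 0 0 0 200;0 0 0 0 200;0 0 0 0 200"}}

```text
time_s: 12.6
tool_pos: [0.5115, 0.0694, 0.112]
tool_rot: [180.0, -0.0, 15.1]
force: [-1.2, 0.2, -0.1]
grip_width: 0.0594
grasp_force: 20.0
```

{"method": "arm_command", "body": {"series": "-1 1.4 4 0 200;0 0 3 0 200;0 0 3 0 200;0 0 3 0 200;0 0 3 0 200;0 0 3 0 200;0 0 0 0 200"}}

```text
time_s: 13.18
tool_pos: [0.5099, 0.0685, 0.0915]
tool_rot: [-180.0, 0.1, 15.2]
force: [-0.6, 0.3, -0.2]
grip_width: 0.0592
grasp_force: 20.0
```

{"method": "arm_command", "body": {"series": "0 0 2.5 0 200;0 0 2.5 0 200;0 0 2.5 0 200;0 0 2 0 200;0 0 1.5 0 200;0 0 0 0 200;0 0 0 0 200"}}

```text
time_s: 13.77
tool_pos: [0.5103, 0.0685, 0.0812]
tool_rot: [-180.0, 0.0, 15.2]
force: [0.2, -0.0, 0.1]
grip_width: 0.0598
grasp_force: 20.0
```

{"method": "arm_command", "body": {"series": "0 0 1.2 0 200;0 0 1.2 0 200;0 0 1.2 0 200;0 0 0 0 200;0 0 0 0 200"}}

```text
time_s: 14.18
tool_pos: [0.5107, 0.0686, 0.0781]
tool_rot: [180.0, -0.0, 15.2]
force: [-1.6, -0.3, 4.1]
grip_width: 0.0593
grasp_force: 20.0
```

{"method": "arm_command", "body": {"series": "0 0 0 0 150;0 0 0 0 100;0 0 0 0 50;0 0 0 0 0;0 0 0 0 0;0 0 -15 0 0;0 0 -40 0 0;0 0 -40 0 0;0 -25 -10 0 0;0 -36 0 0 0;0 -36 0 0 0;0 -36 0 0 0;0 -36 0 0 0;0 -36 0 0 0;-3 -36 0 0 0;-3 -36 0 0 0;0 -26 0 0 0;0 -10 0 0 0;0 0 0 0 0;0 0 0 0 0"}}

```text
time_s: 15.85
tool_pos: [0.4228, 0.3682, 0.1821]
tool_rot: [179.9, 0.1, 15.2]
force: [-0.0, -0.4, -0.9]
grip_width: 0.0871
grasp_force: 0.0
```

{"method": "arm_command", "body": {"series": "0 0 0 0 0;0 0 0 0 0"}}

```text
time_s: 16.02
tool_pos: [0.424, 0.3668, 0.1823]
tool_rot: [179.9, 0.0, 15.0]
force: [0.4, 0.0, 1.2]
grip_width: 0.087
grasp_force: 0.0
```

```bash
python3 - <<'E'
from h import *
P=pose();im=cams.read_camera("wrist");cv2.imwrite("pics/w6.png",im)
print(P[0],P[1].as_euler('xyz',degrees=True),telemetry.get_obs()["qpos"])
s=cams.read_camera("side")
u=wproj((.423,.369,.024),P);x0,y0=int(u[0]-60),int(u[1]-60);print(u,x0,y0)
D=np.zeros((480,780,3),np.uint8);D[:,:480]=cv2.resize(im[y0:y0+120,x0:x0+120],(480,480),interpolation=cv2.INTER_CUBIC)
D[:300,480:]=cv2.resize(s[180:240,278:338],(300,300),interpolation=cv2.INTER_CUBIC);cv2.imwrite("pics/w6c.png",D)
E
```

```text
[0.42404493 0.36678546 0.18234517] [1.79910340e+02 8.23972403e-03 1.49724922e+01] [   5.7285378    16.75197564  -57.59854069   97.62327428   14.74345973
   73.77951925 -129.97210646]
[319.98556845 184.34970369] 259 124
```

View pics/w6c.png

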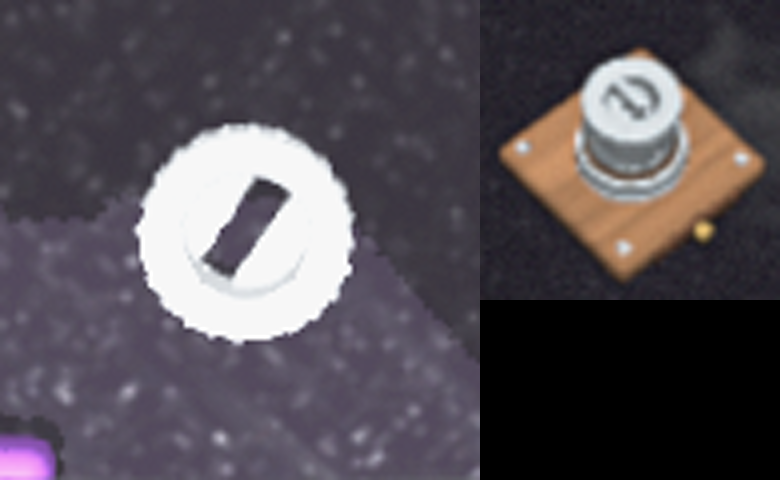

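The washer is on (right inset). The collar is centred at wrist pixel (320.5,182), its slot pointing up-right. The purple mill's corner shows at the lower left, so I check its clearance.

```bash
python3 - <<'E'
from h import *
P0=pose();P=(np.array([.424045,.366785,.182345]),R.from_euler('xyz',[179.9,0,14.97],degrees=True))
X=wat((320.5,182),.024,P);print("collar",X,"now",P0[0],go(*X[:2],P0))
a,b=[wat((259+u/4,124+v/4),.008,P) for u,v in((272,185),(220,273))];print("slot",(a+b)/2,np.linalg.norm(a-b),np.degrees(np.arctan2(*(a-b)[1::-1])))
for uv,z in(((206,318),.075),((206,325),.04),((271,234),.024)):
    Y=at("side",uv,z) if uv[0]<271 else wat(uv,z,P);print("purple",Y,"rel collar in tool",P0[1].inv().apply(Y-X)*1000)
E
```

```text
collar [0.42562095 0.36910632 0.024     ] now [0.42380746 0.36729114 0.18256547] [ 2.22155148e+00 -1.28385827e+00 -1.08570682e-03]
slot [0.42327184 0.36857435 0.008     ] 0.028768219715799983 -15.138922959760478
purple [0.26896588 0.44034788 0.075     ] rel collar in tool [-132.86696017 -109.31106551  -51.13345522]
purple [0.2646     0.44896534 0.04      ] rel collar in tool [-134.85773887 -118.80225681  -16.14380509]
purple [0.35439027 0.4073421  0.024     ] rel collar in tool [-58.90484698 -55.37146235  -0.06651779]
```

{"method": "arm_command", "body": {"series": "1.6 -1.3 15 0 0;0 0 35 0 0;0 0 35 0 0;0 0 35 0 0;0 0 30 0 0;0 0 15 0 0;0 0 7 0 0;0 0 2 0 0;0 0 0 0 0;0 0 0 0 200;0 0 0 0 200;0 0 0 0 200;0 0 0 0 200;0 0 0 0 200;0 0 0 0 200;0 0 0 0 200;0 0 0 0 200", "squeeze": 30}}

```text
time_s: 17.53
tool_pos: [0.4242, 0.3705, 0.009]
tool_rot: [180.0, -0.0, 15.2]
force: [-0.1, -1.6, 3.8]
grip_width: 0.0554
grasp_force: 30.0
```

{"method": "arm_command", "body": {"series": "0 0 -10 0 200;0 0 -30 0 200;0 0 -40 0 200;0 15 -40 0 200;0 36 -35 0 200;0 36 0 0 200;0 36 0 0 200;0 36 0 0 200;0 36 0 0 200;0 36 0 0 200;1 36 0 0 200;1 30 0 0 200;1 17 0 0 200;0 0 0 -0.12 200;0 0 0 -0.12 200;0 0 0 -0.12 200;0 0 0 -0.12 200;0 0 0 -0.09 200;0 0 0 0 200;0 0 0 0 200"}}

```text
time_s: 19.2
tool_pos: [0.5071, 0.075, 0.1568]
tool_rot: [-180.0, -0.0, 47.7]
force: [0.7, -0.5, -0.6]
grip_width: 0.0557
grasp_force: 30.0
```

{"method": "arm_command", "body": {"series": "0 0 0 0 200;0 0 0 0 200"}}

```text
time_s: 19.37
tool_pos: [0.5072, 0.0748, 0.1568]
tool_rot: [180.0, 0.0, 47.8]
force: [0.2, 0.2, -0.5]
grip_width: 0.0558
grasp_force: 30.0
```

```bash
python3 - <<'E'
from h import *
P=pose();im=cams.read_camera("wrist");cv2.imwrite("pics/w7.png",im)
print(P[0],P[1].as_euler('xyz',degrees=True),telemetry.get_obs()["qpos"])
for dz in(.014,.016):
    print(dz,np.round([wproj(P[0]+P[1].apply([.028*np.cos(t),.028*np.sin(t),-dz]),P) for t in np.arange(4)*np.pi/2],1).tolist())
cv2.imwrite("pics/w7c.png",cv2.resize(im[150:310,220:420],(750,600),interpolation=cv2.INTER_CUBIC))
E
```

```text
[0.50719964 0.07479688 0.15681217] [1.79994426e+02 1.14493778e-03 4.77505858e+01] [ 38.91003049   9.11336848 -53.90614186 105.86557225   7.88867282
  68.91957147 -59.73583332]
0.014 [[323.4, 199.3], [376.2, 250.6], [323.1, 296.2], [270.2, 250.6]]
0.016 [[323.4, 200.3], [376.8, 252.1], [323.1, 298.1], [269.6, 252.1]]
```

View pics/w7c.png

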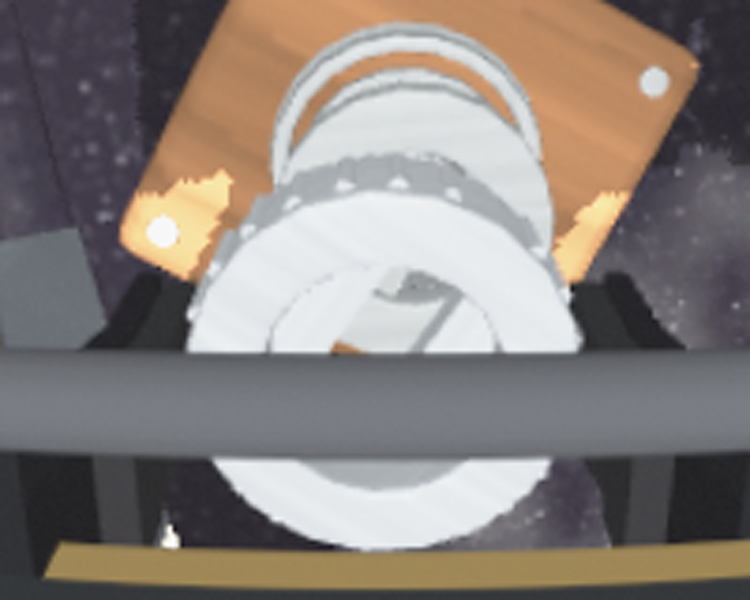

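```bash
python3 - <<'E'
from h import *
P=pose();f=lambda u,v,z:wat((220+u/3.75,150+v/3.75),z,P)
for a,b in(((390,285),(338,345)),((460,290),(412,350))):
    for dz in(0,-.008):
        A,B=f(*a,P[0][2]+dz),f(*b,P[0][2]+dz);print(np.degrees(np.arctan2(*(A-B)[1::-1])))
d=P[1].inv().apply(np.array([.5100,.0683,0])-P[0])*1000;print(P[0],d)
E
```

```text
8.71277268148866
8.712772681488655
11.558698442889222
11.558698442889133
[0.50722056 0.07476139 0.15679559] [ -2.90885114   6.39096953 156.79613148]
```

{"method": "arm_command", "body": {"series": "-3 6.3 15 0 200;0 0 15 0 200;0 0 12 0 200;0 0 5 0 200;0 0 0 0 200;0 0 0 0 200"}}

```text
time_s: 19.92
tool_pos: [0.5099, 0.0686, 0.1099]
tool_rot: [-180.0, -0.0, 47.9]
force: [0.4, 0.1, -0.7]
grip_width: 0.0555
grasp_force: 30.0
```

{"method": "arm_command", "body": {"series": "0 0 2 0 200;0 0 2 0 200;0 0 1.5 0 200;0 0 1.5 0 200;0 0 1 0 200;0 0 0 0 200;0 0 0 0 200"}}

```text
time_s: 20.5
tool_pos: [0.5099, 0.0682, 0.1017]
tool_rot: [180.0, 0.0, 47.8]
force: [-1.2, -0.5, -1.0]
grip_width: 0.0556
grasp_force: 30.0
```

{"method": "arm_command", "body": {"series": "0 0 1 0 200;0 0 1 0 200;0 0 1 0 200;0 0 0 0 200;0 0 0 0 200"}}

```text
time_s: 20.92
tool_pos: [0.5098, 0.0682, 0.0987]
tool_rot: [-180.0, 0.0, 47.8]
force: [-0.0, 0.3, -1.0]
grip_width: 0.0553
grasp_force: 30.0
```

{"method": "arm_command", "body": {"series": "0 0 1 0 200;0 0 1 0 200;0 0 1 0 200;0 0 1 0 200;0 0 0 0 200;0 0 0 0 200"}}

```text
time_s: 21.42
tool_pos: [0.5101, 0.0682, 0.095]
tool_rot: [180.0, 0.0, 47.8]
force: [-0.7, 0.2, 2.0]
grip_width: 0.0552
grasp_force: 30.0
```

{"method": "arm_command", "body": {"series": "0 0 1.5 0 200;0 0 1.5 0 200;0 0 1.5 0 200;0 0 1.5 0 200;0 0 1.2 0 200;0 0 0 0 200;0 0 0 0 200"}}

```text
time_s: 22.0
tool_pos: [0.5102, 0.0683, 0.0882]
tool_rot: [180.0, 0.0, 47.8]
force: [-2.6, -0.8, 8.5]
grip_width: 0.0549
grasp_force: 30.0
```

{"method": "arm_command", "body": {"series": "0 0 0.4 0 200;0 0 0 -0.05 200;0 0 0 -0.05 200;0 0 0 -0.05 200;0 0 0 -0.05 200;0 0 0 -0.05 200;0 0 0 0 200"}}

```text
time_s: 22.58
tool_pos: [0.5116, 0.0687, 0.0884]
tool_rot: [179.8, -0.1, 62.3]
force: [-0.6, 0.5, 9.6]
grip_width: 0.0558
grasp_force: 30.0
```

```bash
python3 -c "
from h import *
s=telemetry.get_obs();print(s['force'],s['wrist_torque'],s['tool_rot'],s['qpos'])"
```

```text
[-0.5996635   0.52808793  9.58130048] [0.01400205 0.04696954 0.01950412] [ 1.79847550e+02 -1.10845323e-01  6.22643765e+01] [ 38.58644448  15.35437721 -54.62051185 109.74532807  14.2082893
  61.77746027 -49.56738556]
```

{"method": "arm_command", "body": {"series": "0 0 0 -0.06 200;0 0 0 -0.06 200;0 0 0 -0.06 200;0 0 0 -0.06 200;0 0 0 -0.06 200;0 0 0 -0.06 200;0 0 0 0 200"}}

```text
time_s: 23.17
tool_pos: [0.5118, 0.0689, 0.0885]
tool_rot: [179.8, -0.1, 82.9]
force: [-0.6, 0.9, 9.0]
grip_width: 0.0553
grasp_force: 30.0
```

```bash
python3 -c "
from h import *
s=telemetry.get_obs();print(s['force'],s['wrist_torque'],s['tool_rot'],s['qpos'])"
```

```text
[-0.5541607   0.9337407   9.00571021] [0.06341944 0.01985073 0.01541732] [ 1.79797114e+02 -7.52576664e-02  8.29267661e+01] [ 41.48162628  16.58051125 -58.23306374 109.66757703  15.93783486
  62.13891884 -30.27300552]
```

{"method": "arm_command", "body": {"series": "0 0 0 -0.06 200;0 0 0 -0.06 200;0 0 0 -0.06 200;0 0 0 -0.06 200;0 0 0 -0.06 200;0 0 0 -0.06 200;0 0 0 -0.06 200;0 0 0 -0.06 200;0 0 0 -0.06 200;0 0 0 0 200;0 0 -1 0 200;0 0 -1 0 200;0 0 -1 0 200;0 0 0 0 200"}}

```text
time_s: 24.33
tool_pos: [0.5115, 0.0688, 0.0902]
tool_rot: [179.8, -0.0, 113.7]
force: [4.6, 2.4, -2.7]
grip_width: 0.0557
grasp_force: 30.0
```

The pull now meets resistance, so the collar is held under the bar. Releasing and checking.

{"method": "arm_command", "body": {"series": "0 0 0.8 0 200;0 0 0 0 150;0 0 0 0 100;0 0 0 0 50;0 0 0 0 0;0 0 0 0 0;0 0 -10 0 0;0 0 -30 0 0;0 0 -40 0 0;-30 0 -30 0 0;0 0 0 0 0;0 0 0 0 0;0 0 0 0 0"}}

```text
time_s: 25.42
tool_pos: [0.5207, 0.0411, 0.1983]
tool_rot: [-179.9, -0.0, 113.7]
force: [-0.0, 0.7, -0.8]
grip_width: 0.0868
grasp_force: 0.0
```

```bash
python3 - <<'E'
from h import *
P=pose();im=cams.read_camera("wrist");cv2.imwrite("pics/w8.png",im)
s=cams.read_camera("side");print(P[0])
u=wproj((.51,.068,.09),P);x0,y0=int(max(u[0]-60,0)),int(max(u[1]-60,0));print(u)
D=np.zeros((480,780,3),np.uint8);D[:,:480]=cv2.resize(im[y0:y0+120,x0:x0+120],(480,480),interpolation=cv2.INTER_CUBIC)
D[:300,480:]=cv2.resize(s[180:240,278:338],(300,300),interpolation=cv2.INTER_CUBIC);cv2.imwrite("pics/w8c.png",D)
E
```

```text
[0.52073763 0.04106934 0.19834346]
[323.09616426 164.31938565]
```

View pics/w8c.png

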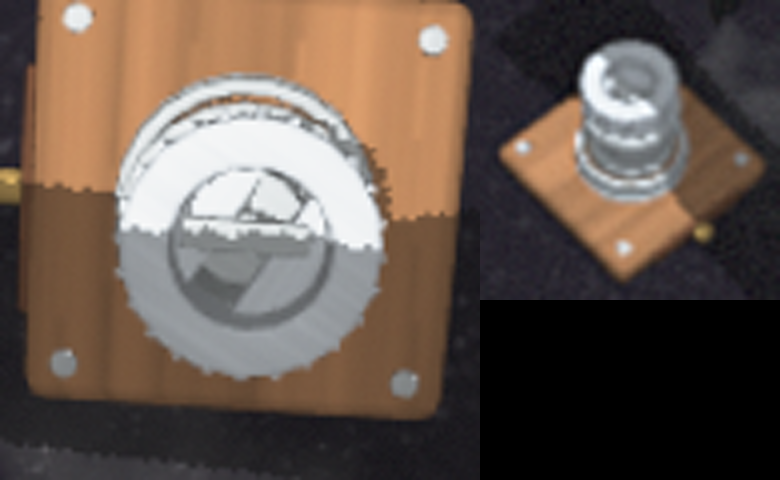

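The bar lies across the recess, with the slot about 60° off it under the bar: the collar is locked down with nothing touching it.

```bash
python3 -c "
from cell import env
print(env.sign_off())"
```

```text
the job is handed in; nothing more can be done
None
```

The mill is back together and handed in: sleeve, washer and collar went on in that order, the last picture shows the collar locked about 60° past the crossbar, and it took about 26 s with readings on the mill never above 10 N.

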